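Run the locked mandoline pusher to its end stop

ROBOT

A 6-joint arm with a two-finger parallel gripper is mounted at the origin on the work surface. World frame = base frame: x ahead of the robot, y to its left, z up, the work surface at z = 0. Lengths are in m, angles in rad, forces in N, time in s.
With the tool pointing down it reaches from about 0.425 to 0.95 m from the base axis. Payload 3.5 kg.
Tool frame: the origin (TCP) lies midway between the tips of the shut fingers; the grasp point (between the pads) lies 19 mm behind it; z points along the fingers, y is the line along which they close (so a half turn about z gives the same grasp; the last joint's range is limited). The gripper opens to 85 mm and grips with 20 to 120 N. Pads are 22 mm wide; open, the fingers measure 114 mm over their backs; the gripper's body (76 mm by 85 mm) begins 54 mm behind the grasp point. The pads swing forward as they close: fully open they stand 13 mm farther back than shut.
Start: joints at [1.143, 0.286, 1.577, -0, 1.279, -0.15], TCP at [0.185, 0.649, 0.231] pointing down, gripper open.
Joint ranges: [-2.77, 2.77], [-0.9, 2.22], [0.21, 2.48], [-1.53, 4.67], [0.24, 2.81], [-2.84, 2.84]. Speed limits (rad/s): [2.79, 2.79, 3.14, 3.14, 3.14, 3.14].

INTERFACE

Orientations are given as a unit quaternion [x, y, z, w].
In Python, from plant import get_state, read_camera, ctrl gives the robot as it stands.
- The arm moves only by the shell command python3 -m crank 'ROWS' [FORCE]. ROWS is JSON, a list of rows, each a list of 3 entries, a list of its own where there are three numbers: the shift along the tool's x, y, z in mm, then the turn about the tool's z in degrees, then the closure in counts, from 0 (fully open) to 255 (shut). In form: [[[tx, ty, tz], yaw, claw], ...]. A call has 1 to 10 rows; each row is the pose to reach, as a shift and turn from the pose commanded when the call began, along the tool's axes at that moment; what a row does not reach only later rows make up. A row lasts 1/10 s, in which the tool goes at most 50 mm and 8.59 degrees, less where a joint would pass 70% of its speed; a pose out of reach is approached as far as the arm can. A call with a gripper value outside its range is refused whole. The fingers move at their own pace and stop on an object; FORCE is the grip in N (left out, the last holds). Time passes only in rows, so rows that repeat a pose let the fingers close. It gives the time, the measured TCP pose, the force, the opening and the grip force at its end, in the units of the state.
- get_state(): the state, without advancing time (a new reading comes with each control period).
- read_camera(name): name is "scene" or "top" or "wrist"; returns a dict with "frame" (400x640x3 uint8, blue, green, red), "range_z" (400x640 float32, m along the optical axis (not along the pixel's ray), 0 where there is no reading), "vfov" (degrees; the focal length in pixels is half the picture's height over the tangent of half this angle, whatever the lens; pixels are square), "cx", "cy" (the principal point, pixels), "origin" and "orientation" of the camera in the world. Camera axes: x right, y down, z forward; pixel columns grow to the right and rows downward; lengths in m; the calibration is good to about 2 mm. A picture is of the moment at which its call begins.
- ctrl.sign_off(): hands the job in; it is judged then, once.
The state is a dict: "time": time; "qpos": joint angles; "dq": joint speeds; "joint_efforts": joint torques, N m; "eef_pos": TCP position; "tcp_rot": TCP orientation; "contact_force": force on the tool from outside, world axes, zero at the start; "wrist_torque": the same for the moment, N m; "opening": opening from 0.0 (shut) to 1.0 (fully open); "finger_force": force on a finger pad.
Only numpy, scipy, OpenCV 4.12 (cv2) and the standard library are available. Lean on these libraries where they do the work, as an engineer would, in place of code of your own. Each camera call takes 0.05 s, during which the arm holds its last target. There are 200 camera calls.

TASK

The food pusher on the mandoline slicer is locked at the handle end of its rails. With a fingertip, press the lock button on top of the pusher down and keep it held down while you push the pusher along the rails all the way up against the end stop, then let go so the button pops back up and move clear. Only press and push: leave the slicer standing where it is on the counter, and do not disturb the other things.

Things in the scene. Friction and masses are not known exactly. Their poses are not given: they have to be found in the camera images.
- slicer: mandoline slicer, white frame, steel deck, 128 mm wide, 1.4 to 2 kg, loose on rubber feet (a level push over about 8 N can shift it). Origin: on the counter under the middle of the rails. +x is level, along the rails from the loop handle (reaches x = -210 mm) to the end stop (nose ends at x = +157 mm): the way the pusher must go; +z up. Rails' top at 36 mm
- end_stop (a point): middle of the upper edge of the end stop's face, 60 mm above the counter, 114 mm from the slicer's origin along its +x. The stop is a white crossbar 128 mm wide, 14 mm thick, across the rails; the pusher's leading edge (46 mm ahead of the button's centre) meets it at full travel
- pusher (a joint): travel of the pusher along the slicer's +x in m: 0 at the handle end (starts at 0 to 0.002), 0.130 against the end stop. Grey plastic bridge over the rails, 92 mm long, 136 mm wide, flat top 58 mm above the counter. Unlocked it slides with about 2 N. With the button up, hidden teeth block it at the start and at places on the way, and lock it within 4 mm of the end stop
- lock_button (a joint): how far the lock button is pressed, in m: 0 up, 0.008 fully down. Sprung: about 2.4 N to start moving, 5 N at 0.004, 7 N fully down. The lock is free when pressed 0.004 or more; the button springs back up when let go
- button_top (a point): centre of the lock button's flat top; moves with the pusher and the button. Black square plate, 46 x 46 mm, in the middle of the pusher's top. Its face is 74 mm above the counter when up, 66 mm fully down (still 8 mm above the pusher's top). A fingertip's friction on the pressed button is enough to carry the pusher along
- thumb_ledge (a point): middle of the top edge of the thumb ledge's face, 83 mm above the counter and 29 mm behind the button's centre (towards the handle): an upright grey wall on the pusher, 60 mm wide across the rails, 8 mm thick, against which a finger on the button can push
- shaker: clear plastic sprinkle shaker with a white twist cap, 53 mm across, 102 mm tall, loose; origin under its centre. Bystander
- baking_cups: stack of pink silicone baking cups, 68 mm across, 68 mm tall, loose; origin under its centre. Bystander
- hourglass: small glass hourglass timer with wooden ends, 60 mm across, 95 mm tall, loose; origin under its centre. Bystander
- spoon_rest: white ceramic spoon rest, a dish 100 mm across, 16 mm tall with a flat tail reaching 122 mm from the dish's centre along its -x, loose; origin under the dish's centre. Bystander

How it is judged:
By the outcome, as a careful person would: the job done as asked, in the order asked, and still so for the second after the job is handed in, with the robot touching nothing.
It also fails if it takes over 43 s, if anything falls off the work surface, if the arm or the gripper's body presses on something with over 40 N, if the wrist force passes 120 N, or if a joint passes its speed limit or range.

## Working session

There is one attempt and no reset: what is moved stays moved. The work goes in short steps, Python scripts to look and compute and a shell command to move; the robot and the scene stay as the last step left them, time stands still between calls to the robot, and variables do not carry over. Pictures are saved under pics/ and viewed, at most 10 in all, crops included, and the job is handed in when it is done.

```bash
mkdir -p pics; ls; cat > h.py <<'E'
import numpy as np,cv2
from plant import get_state, read_camera, ctrl
from scipy.spatial.transform import Rotation as R
def cloud(d):
    h,w=d["range_z"].shape;f=h/2/np.tan(np.radians(d["vfov"])/2)
    v,u=np.mgrid[:h,:w];z=d["range_z"]
    P=np.stack([(u-d["cx"])/f*z,(v-d["cy"])/f*z,z],-1)
    return P@R.from_quat(d["orientation"]).as_matrix().T+np.array(d["origin"])
E
python3 - <<'E'
from h import *
s=get_state();print(s)
for n in("top","scene"):
    d=read_camera(n);cv2.imwrite(f"pics/{n}0.png",d["frame"]);np.savez(n+"0.npz",P=cloud(d),f=d["frame"],z=d["range_z"]);print(n,d["origin"],d["orientation"],d["vfov"])
E
```

```text
pics
{'time': 0.0, 'qpos': array([ 1.14299929e+00,  2.87161772e-01,  1.57817702e+00,  7.86055234e-06,
        1.27856144e+00, -1.50008087e-01]), 'dq': array([-0.00119781, -0.00035445,  0.00072331,  0.00089257, -0.00022988,
       -0.00132076]), 'joint_efforts': array([-2.17748944e-03, -4.05978084e+01, -2.92628253e+01, -1.80929464e-04,
        5.85545087e-03,  1.13645490e-05]), 'eef_pos': array([0.18480873, 0.64853495, 0.22994974]), 'tcp_rot': array([ 1.38449354e-01,  9.90368843e-01, -1.10490106e-03, -3.32321494e-04]), 'contact_force': array([-0.16119129, -0.25351614,  0.81439952]), 'wrist_torque': array([-0.03040717,  0.03992385, -0.02896452]), 'finger_force': 0.0, 'opening': 0.9969526747122301}
top [ 0.43816484 -0.00543218  1.22497808] [-0.69657753  0.7155355  -0.03077793  0.04291165] 48.89806771143873
scene [1.43049491 0.21142437 0.86953615] [ 0.55202025  0.72526102 -0.32342918 -0.25429048] 53.01466915677974
```

View pics/top0.png

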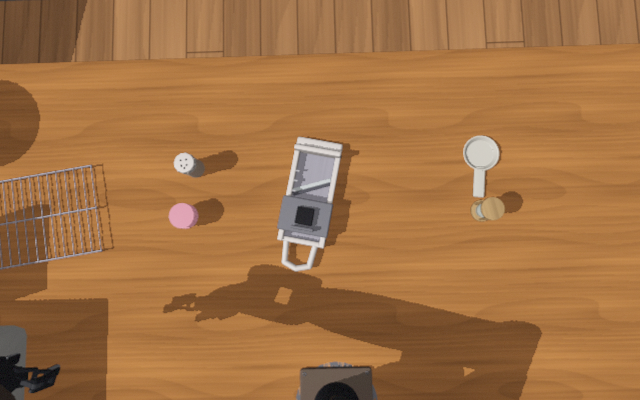

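View pics/scene0.png

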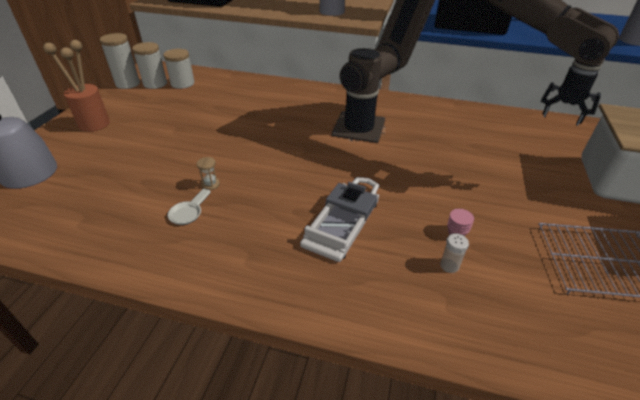

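The top view shows the slicer from (300,265) at the handle to (320,145) at the stop, with the black button at (305,216). The bystanders are well away: shaker (184,163), cups (183,216), spoon rest (481,153) and hourglass (488,209).

```bash
python3 - <<'E'
from h import *
for n in("top","scene"):
    D=np.load(n+"0.npz");P=D["P"];f=D["f"].astype(int)
    reg=(np.abs(P[...,0]-.62)<.28)&(np.abs(P[...,1]-.03)<.2)&(D["z"]>0)&(P[...,2]>-.02)&(P[...,2]<.12)
    print(n,"counter z",np.median(P[...,2][reg&(P[...,2]<.015)]))
    b=reg&(f.max(-1)<50)&(P[...,2]>.064)&(P[...,2]<.09)
    Q=P[b];print("button",b.sum(),Q.mean(0),Q.min(0),Q.max(0))
    r=cv2.minAreaRect(Q[:,:2].astype(np.float32)*1000);print(r)
    g=reg&(P[...,2]>.05)&(P[...,2]<.067)
    m=g&(f.max(-1)<140)&(f.max(-1)-f.min(-1)<40); print("pusher",m.sum(),cv2.minAreaRect(P[m][:,:2].astype(np.float32)*1000))
    w=g&(f.min(-1)>150);print("stop",w.sum(),P[w].mean(0),cv2.minAreaRect(P[w][:,:2].astype(np.float32)*1000))
    a=reg&(P[...,2]>.025);print("all",cv2.minAreaRect(P[a][:,:2].astype(np.float32)*1000))
    l=reg&(P[...,2]>.079);print("ledge",l.sum(),P[l].mean(0),P[l][:,2].max())
E
```

```text
top counter z -0.0005448896197370878
button 266 [0.50013259 0.07041606 0.0733136 ] [0.47537171 0.04765994 0.066111  ] [0.52338981 0.0930698  0.08138097]
((500.44415283203125, 70.55313873291016), (41.887630462646484, 43.62671661376953), 77.50126647949219)
pusher 993 ((501.25396728515625, 71.1960678100586), (133.08750915527344, 92.1500244140625), 77.80842590332031)
stop 247 [0.67599561 0.03465894 0.05831895] ((603.179443359375, 95.02727508544922), (112.60032653808594, 258.0132751464844), 51.053348541259766)
all ((534.763427734375, 65.63931274414062), (136.41604614257812, 363.9434509277344), 78.04511260986328)
ledge 60 [0.47151523 0.08044557 0.08194259] 0.08640731176515803
scene counter z 0.0003140829449118643
button 192 [0.50339547 0.07332216 0.07267733] [0.46805944 0.04805583 0.06447937] [0.52979609 0.09957031 0.07828857]
((499.1602783203125, 73.5805892944336), (46.23820114135742, 57.81732940673828), 80.16922760009766)
pusher 838 ((572.8803100585938, 58.48200225830078), (135.73487854003906, 235.80470275878906), 77.99759674072266)
stop 104 [0.68051754 0.03808589 0.05995204] ((679.3484497070312, 37.71286392211914), (120.58399963378906, 13.794610977172852), 76.90443420410156)
all ((538.6727905273438, 66.06080627441406), (135.7399139404297, 364.8682861328125), 78.45162200927734)
ledge 46 [0.47260311 0.08072842 0.08227762] 0.0868373460518429
```

```bash
python3 -m crank '[[[-20,-20,0],0,255],[[-45,-46,0],-1,255],[[-70,-72,0],-2,255],[[-95,-98,0],-3,255],[[-120,-124,0],-4,255],[[-145,-150,0],-4,255],[[-170,-175,0],-4,255],[[-195,-200,0],-4,255],[[-215,-222,0],-4,255],[[-228,-235,0],-4,255]]' 20; cat > st.py <<'E'
from h import *
import sys
s=get_state();p=np.array(s["eef_pos"]);M=R.from_quat(s["tcp_rot"]).as_matrix()
print("t",s["time"],"p",p,"F",np.array(s["contact_force"]),"open",s["opening"],"xang",np.degrees(np.arctan2(M[1,0],M[0,0])),"zaxis",M[:,2])
T=np.array([float(a) for a in sys.argv[1:4]]);print("shift mm",(M.T@(T-p))*1000)
E
python3 st.py 0.496 0.0725 0.11
```

```text
time: 1.1
eef_pos: [0.3403, 0.3587, 0.2308]
tcp_rot: [0.105, 0.995, -0.0, -0.0]
contact_force: [-0.8, -0.3, 0.5]
opening: 0.001
finger_force: 0.0
t 1.1 p [0.34027967 0.35865991 0.23077691] F [-0.8362753  -0.30342649  0.50922869] open 0.000840117399410289 xang 167.99340950840417 zaxis [-6.21411070e-04 -8.83941725e-04 -9.99999416e-01]
shift mm [-211.89311421 -247.38611888  120.93302217]
```

```bash
python3 -m crank '[[[-20,-23,0],0,255],[[-45,-52,10],0,255],[[-70,-82,20],0,255],[[-95,-111,35],0,255],[[-120,-140,50],0,255],[[-145,-169,65],0,255],[[-170,-198,80],0,255],[[-192,-224,95],0,255],[[-206,-240,110],0,255],[[-212,-247,120],0,255]]'; python3 - <<'E'
from h import *
d=read_camera("wrist");cv2.imwrite("pics/w1.png",d["frame"])
d=read_camera("top");f=d["frame"][150:290,230:390];cv2.imwrite("pics/t1.png",cv2.resize(f,None,fx=4,fy=4))
E
python3 st.py 0.496 0.0725 0.08
```

```text
time: 2.1
eef_pos: [0.4963, 0.0735, 0.1099]
tcp_rot: [0.105, 0.994, -0.0, -0.001]
contact_force: [0.6, 0.2, -0.3]
opening: 0.003
finger_force: 0.0
t 2.2 p [0.4951869  0.07457253 0.10942945] F [ 0.29013398  0.67455707 -0.23435751] open -0.0001445093673244399 xang 167.98026600030042 zaxis [-4.09406607e-03  3.65055459e-04 -9.99991553e-01]
shift mm [-1.34695015 -1.84318263 29.42511665]
```

View pics/w1.png

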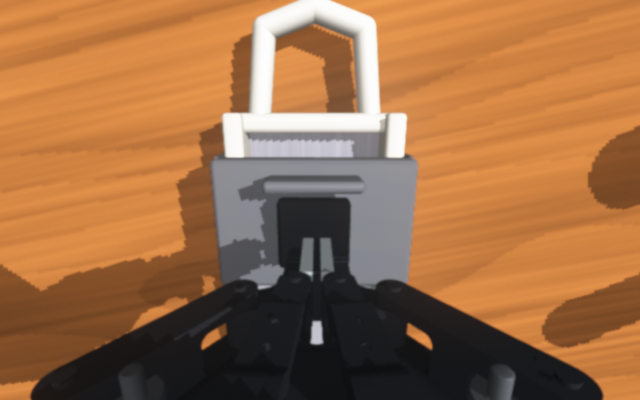

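The wrist view shows the shut fingertips at (316,240), laterally centred over the button (278–350) and square to it. The ledge is at (315,185), behind the tips.

```bash
python3 -m crank '[[[-1,-1,8],0,255],[[-1,-1,16],0,255],[[-1,-1,24],0,255],[[-1,-1,28],0,255],[[-1,-1,31],0,255],[[-1,-1,31],0,255]]'; python3 st.py 0.496 0.0725 0.067
```

```text
time: 2.8
eef_pos: [0.4968, 0.0742, 0.0799]
tcp_rot: [0.104, 0.995, -0.0, -0.0]
contact_force: [0.1, 0.2, -0.6]
opening: 0.002
finger_force: 0.0
t 2.8 p [0.49677067 0.07421441 0.07991289] F [ 0.05889589  0.16701624 -0.59557076] open 0.002389820014592825 xang 168.10772858775724 zaxis [-7.34489825e-04  3.65439713e-05 -9.99999730e-01]
shift mm [ 0.39145605 -1.83493596 12.91338996]
```

```bash
python3 -m crank '[[[0,0,3],0,255],[[0,0,6],0,255],[[0,0,8],0,255],[[0,0,10],0,255],[[0,0,12],0,255],[[0,0,13],0,255],[[0,0,13],0,255]]'; python3 st.py 0.496 0.0725 0.067
```

```text
time: 3.5
eef_pos: [0.4975, 0.0739, 0.0679]
tcp_rot: [0.104, 0.995, -0.0, 0.0]
contact_force: [-1.8, 0.5, 5.8]
opening: -0.002
finger_force: 2.9
t 3.5 p [0.49754003 0.07391395 0.06791699] F [-1.84000806  0.48253558  5.75255057] open -0.0016870460104209237 xang 168.08461313618 zaxis [ 7.61684752e-04 -9.05074290e-05 -9.99999706e-01]
shift mm [ 1.21560966 -1.70151549  0.91594099]
```

```bash
python3 -m crank '[[[0,0,1],0,255],[[0,0,2],0,255],[[0,0,2.5],0,255],[[0,0,2.5],0,255]]'; python3 st.py 0.6252 0.045 0.066
```

```text
time: 3.9
eef_pos: [0.4981, 0.0738, 0.066]
tcp_rot: [0.104, 0.995, -0.0, 0.001]
contact_force: [-2.1, 0.1, 6.4]
opening: 0.003
finger_force: 3.5
t 3.9 p [0.49814375 0.07379244 0.06603136] F [-2.1491176   0.10850356  6.37800306] open 0.0028960642786704095 xang 168.0877407909622 zaxis [ 2.08626835e-03 -3.61974097e-04 -9.99997758e-01]
shift mm [-130.26286995   -1.94628091    0.30685752]
```

```bash
python3 -m crank '[[[-1,0,0.5],0,255],[[-3,0,0.5],0,255],[[-6,0,0.5],0,255],[[-9,0,0.5],0,255],[[-13,0,0.5],0,255],[[-17,0,0.5],0,255],[[-21,0,0.5],0,255],[[-24,0,0.5],0,255],[[-26,0,0.5],0,255],[[-27,0,0.5],0,255]]'; python3 st.py 0.6252 0.045 0.066; python3 - <<'E'
from h import *
d=read_camera("wrist");cv2.imwrite("pics/w2.png",d["frame"])
E
```

```text
time: 4.9
eef_pos: [0.525, 0.0681, 0.066]
tcp_rot: [0.104, 0.995, -0.0, 0.001]
contact_force: [-2.5, 0.0, 8.2]
opening: -0.001
finger_force: 4.2
t 4.9 p [0.52502866 0.06806055 0.06598699] F [-2.50482608  0.01461652  8.21300954] open -0.0006838951922028759 xang 168.09352030339952 zaxis [ 2.81791046e-03 -6.51440638e-04 -9.99995817e-01]
shift mm [-102.77356252   -1.89756948    0.28428477]
```

View pics/w2.png

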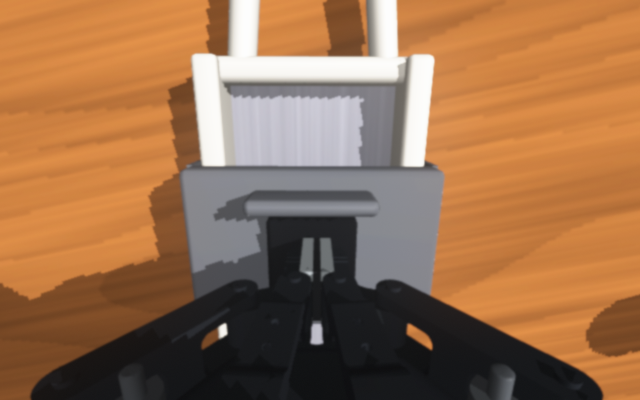

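The pusher followed the finger: the deck now shows behind it and the tip (316,245) is still on the button. Continuing.

```bash
python3 -m crank '[[[-2,0,0],0,255],[[-6,0,0],0,255],[[-11,0,0],0,255],[[-16,0,0],0,255],[[-21,0,0],0,255],[[-26,0,0],0,255],[[-31,0,0],0,255],[[-36,0,0],0,255],[[-40,0,0],0,255],[[-42,0,0],0,255]]';python3 -m crank '[[[-2,0,0],0,255],[[-6,0,0],0,255],[[-11,0,0],0,255],[[-16,0,0],0,255],[[-21,0,0],0,255],[[-26,0,0],0,255],[[-31,0,0],0,255],[[-36,0,0],0,255],[[-40,0,0],0,255],[[-42,0,0],0,255]]'; python3 st.py 0.6252 0.045 0.066; python3 - <<'E'
from h import *
d=read_camera("wrist");cv2.imwrite("pics/w3.png",d["frame"])
E
```

```text
time: 5.95
eef_pos: [0.5661, 0.0593, 0.066]
tcp_rot: [0.104, 0.995, -0.0, 0.001]
contact_force: [-2.9, -0.8, 8.7]
opening: 0.003
finger_force: 4.2
time: 6.95
eef_pos: [0.6071, 0.0505, 0.066]
tcp_rot: [0.104, 0.995, -0.0, 0.001]
contact_force: [-1.4, -0.7, 7.6]
opening: -0.001
finger_force: 4.1
t 6.95 p [0.60714564 0.05049097 0.06600941] F [-1.37813396 -0.66311492  7.55017237] open -0.0005314743532236084 xang 168.0892201780455 zaxis [ 2.52368151e-03 -9.37857094e-04 -9.99996376e-01]
shift mm [-18.79882884  -1.64651695   0.06012382]
```

View pics/w3.png

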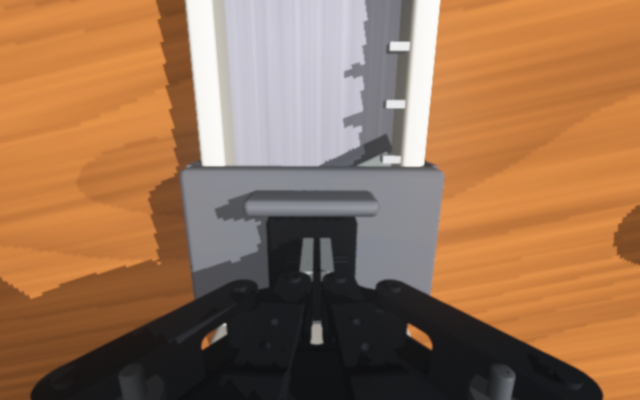

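No slip: the ledge sits at the same pixels (y≈205) as in the previous view. About 17–19 mm remain, so I'll approach the stop slowly.

```bash
python3 -m crank '[[[-2,0,0],0,255],[[-4,0,0],0,255],[[-6,0,0],0,255],[[-8,0,0],0,255],[[-10,0,0],0,255],[[-12,0,0],0,255],[[-13,0,0],0,255],[[-14,0,0],0,255],[[-15,0,0],0,255],[[-15,0,0],0,255]]';python3 -m crank '[[[-0.7,0,0],0,255],[[-1.4,0,0],0,255],[[-1.4,0,0],0,255]]';  python3 st.py 0.6252 0.045 0.066
```

```text
time: 8.0
eef_pos: [0.6217, 0.0474, 0.066]
tcp_rot: [0.104, 0.995, -0.0, 0.001]
contact_force: [-1.0, -1.1, 7.0]
opening: 0.003
finger_force: 3.7
time: 8.3
eef_pos: [0.6229, 0.0471, 0.0661]
tcp_rot: [0.104, 0.995, -0.0, 0.001]
contact_force: [-1.8, -0.1, 7.8]
opening: -0.002
finger_force: 3.9
t 8.3 p [0.62287532 0.04713055 0.06605127] F [-1.76175829 -0.13428067  7.7823847 ] open -0.0015583550989711817 xang 168.0927667789587 zaxis [ 0.0022852  -0.00100418 -0.99999688]
shift mm [-2.71411814 -1.6050277   0.05872154]
```

```bash
python3 -m crank '[[[-0.7,0,0],0,255],[[-1.4,0,0],0,255],[[-1.4,0,0],0,255]]';python3 -m crank '[[[-0.7,0,0],0,255],[[-1.4,0,0],0,255],[[-1.4,0,0],0,255]]';  python3 st.py 0.6252 0.045 0.066; python3 - <<'E'
from h import *
d=read_camera("scene");f=d["frame"][160:270,280:400];cv2.imwrite("pics/s4.png",cv2.resize(f,None,fx=5,fy=5))
E
```

```text
time: 8.6
eef_pos: [0.6229, 0.0471, 0.066]
tcp_rot: [0.104, 0.995, -0.0, -0.001]
contact_force: [-5.9, -1.0, 11.3]
opening: 0.002
finger_force: 5.2
time: 8.9
eef_pos: [0.623, 0.0471, 0.0659]
tcp_rot: [0.104, 0.995, -0.0, -0.003]
contact_force: [-8.5, 0.3, 13.7]
opening: 0.007
finger_force: 6.6
t 8.9 p [0.622994   0.04713182 0.06591666] F [-8.52019839  0.28686082 13.6667775 ] open 0.006586444393363774 xang 168.1097966916651 zaxis [-5.56122101e-03 -1.00322073e-04 -9.99984531e-01]
shift mm [-2.59740931 -1.63168839 -0.09539657]
```

View pics/s4.png

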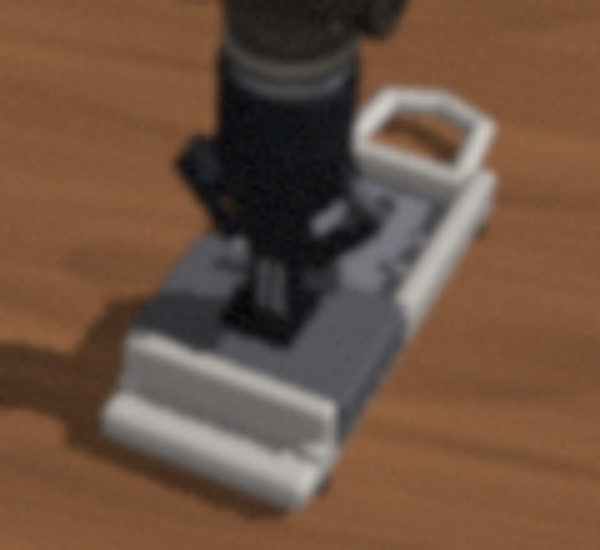

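The tip stalled at x=0.623 with horizontal force rising to 8.5 N, and the picture shows the pusher against the stop crossbar (around (240,380)). Next I ease off the push and lift straight up.

```bash
python3 -m crank '[[[1,0,0],0,255],[[2,0,0],0,255],[[2,0,-2],0,255],[[2,0,-5],0,255],[[2,0,-9],0,255],[[2,0,-14],0,255],[[2,0,-25],0,255],[[2,0,-40],0,255],[[2,0,-60],0,255],[[2,0,-80],0,255]]';python3 -m crank '[[[30,0,-20],0,255],[[70,0,-40],0,255],[[110,0,-60],0,255],[[140,0,-70],0,255],[[150,0,-75],0,255],[[150,0,-75],0,255]]';python3 - <<'E'
from h import *
for i in range(2):d=read_camera("top")
P=cloud(d);f=d["frame"].astype(int);z=d["range_z"]
cv2.imwrite("pics/t5.png",d["frame"]);cv2.imwrite("pics/w5.png",read_camera("wrist")["frame"])
reg=(np.abs(P[...,0]-.62)<.28)&(np.abs(P[...,1]-.03)<.2)&(z>0)&(P[...,2]<.12)
a=reg&(P[...,2]>.025);print("all",cv2.minAreaRect(P[a][:,:2].astype(np.float32)*1000))
d=read_camera("scene");cv2.imwrite("pics/s5.png",cv2.resize(d["frame"][160:270,280:400],None,fx=5,fy=5))
P=cloud(d);f=d["frame"].astype(int);z=d["range_z"]
reg=(np.abs(P[...,0]-.62)<.28)&(np.abs(P[...,1]-.03)<.2)&(z>0)&(P[...,2]<.12)
b=reg&(f.max(-1)<50)&(P[...,2]>.06)&(P[...,2]<.09);Q=P[b];print(b.sum(),Q.mean(0),np.percentile(Q[:,2],[10,50,90]))
a=reg&(P[...,2]>.025);print("all",cv2.minAreaRect(P[a][:,:2].astype(np.float32)*1000))
E
```

```text
time: 9.95
eef_pos: [0.6225, 0.0476, 0.1457]
tcp_rot: [0.104, 0.995, 0.0, 0.0]
contact_force: [0.1, 0.3, -0.1]
opening: 0.001
finger_force: 0.0
time: 10.55
eef_pos: [0.4757, 0.0788, 0.221]
tcp_rot: [0.103, 0.995, 0.0, 0.002]
contact_force: [0.7, 0.6, 0.7]
opening: -0.003
finger_force: 0.0
all ((548.6632080078125, 62.44227981567383), (136.048583984375, 335.73150634765625), 77.95687866210938)
236 [0.62869004 0.04639596 0.07261449] [0.06803656 0.07339129 0.07564064]
all ((537.2276611328125, 65.88546752929688), (135.66026306152344, 364.5700988769531), 77.913330078125)
```

View pics/s5.png

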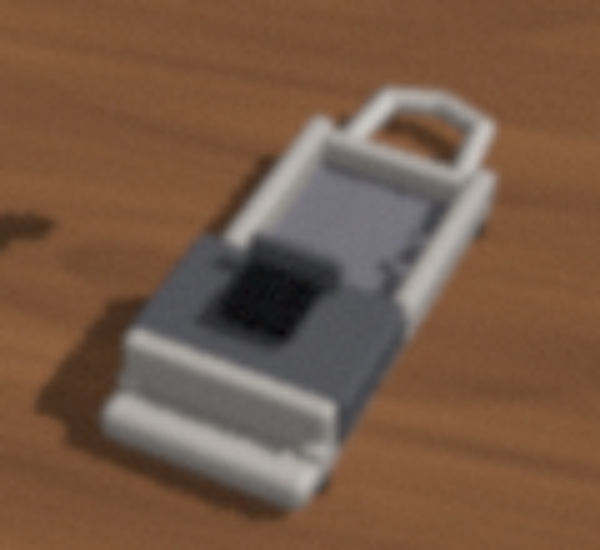

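View pics/t5.png

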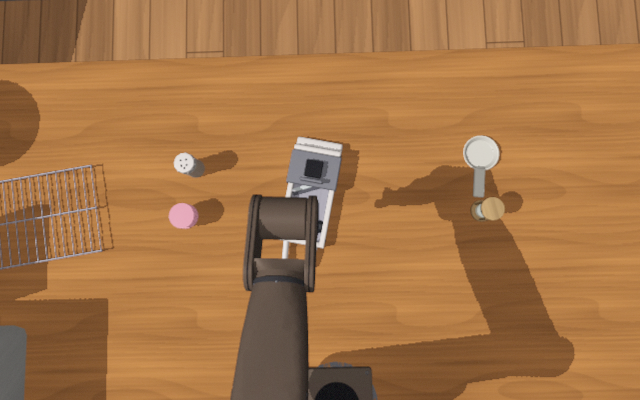

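The pusher sits against the stop: the button is at (315,168) in the top view. The button is back up, with its face at 73 mm. The slicer is unmoved within measurement error, the bystanders are where they were, and the arm is clear.

```bash
python3 -c "
from plant import ctrl;print(ctrl.sign_off())"
```

```text
the job is handed in; nothing more can be done
None
```

The job is handed in: the pusher is against the end stop, the lock button has popped back up, the slicer and the other items have not visibly moved, and the arm is clear, at about 11 s of the 43 s allowed.

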